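# Find the tired spring in the panel bed and fold down its tag

## Robot

A 6-joint arm with a two-finger parallel gripper is mounted at the origin on the work surface. World frame = base frame: x ahead of the robot, y to its left, z up, the work surface at z = 0. Lengths are in mm, angles in rad, forces in N, time in s.
With the tool pointing down it reaches from about 400 to 925 mm from the base axis. Payload 12.5 kg.
Tool frame: the origin (TCP) lies midway between the tips of the shut fingers; the grasp point (between the pads) lies 19 mm behind it (env.tcp_to_grasp is the distance from the TCP to the grasp point, in mm); z points along the fingers, y is the line along which they close (so a half turn about z gives the same grasp; the last joint's range is limited). The gripper opens to 95 mm and grips with 3 to 60 N. Pads are 20 mm wide; open, the fingers measure 119 mm over their backs; the gripper's body (75 mm by 180 mm) begins 59 mm behind the grasp point.
Start: joints at [-1.343, 0.491, 1.559, -0, 1.092, -0.106], TCP at [204.796, -590.513, 214.661] pointing down, gripper open.
Joint ranges: [-3.1, 3.1], [-0.84, 2.19], [0.05, 2.79], [-1.13, 4.28], [0.06, 2.93], [-2.69, 2.69]. Speed limits (rad/s): [2.22, 2.22, 2.79, 3.14, 3.14, 3.14].

## Interface

Orientations are given as [roll, pitch, yaw] about the fixed x, y, z axes, in that order (R = Rz(yaw) Ry(pitch) Rx(roll)).
In Python, from cell import env gives the robot as it stands. The module is installed in compiled form; this text tells all that it offers.
- The arm moves only by the tool step_arm, never from a script. Its argument "plan" is a list that holds one entry, the list of rows, each a list of 5 numbers: the shift along the tool's x, y, z in mm, then the turn about the tool's z in degrees, then the opening, from -1 (shut) to 1 (fully open). A call has 1 to 8 rows; each row is the pose to reach, as a shift and turn from the pose commanded when the call began, along the tool's axes at that moment; what a row does not reach only later rows make up. A row lasts 1/12 s, in which the tool goes at most 41.7 mm and 7.16 degrees, less where a joint would pass 70% of its speed; a pose out of reach is approached as far as the arm can. A call with a gripper value outside its range is refused whole. The fingers move at their own pace and stop on an object; the grip force is fixed at half the most. Time passes only in rows, so rows that repeat a pose let the fingers close. It gives the time, the measured TCP pose, the force, the opening and the grip force at its end, in the units of the state.
- env.state(): the state, without advancing time (a new reading comes with each control period).
- env.read_camera(name): name is "scene" or "top" or "wrist"; returns the picture (420x560x3 uint8, blue, green, red); there is no depth.
- env.get_calibration(name): a dict with "K" (3x3 intrinsics, pixels), "extrinsics" (4x4, takes a point from world to camera coordinates). Camera axes: x right, y up, looking along -z (the intrinsics and any distortion apply to the point x, -y, -z); pixel columns grow to the right and rows downward; lengths in mm; the calibration is good to about 2 mm. A picture is of the moment at which its call begins: read the wrist's pose just before it. get_calibration takes no time and is no camera call; for the wrist camera it gives the pose at the moment of the call.
- env.job_done(): hands the job in; it is judged then, once.
The state is a dict: "t": time; "joints": joint angles; "qvel": joint speeds; "tau": joint torques, N m; "eef_pos": TCP position; "tcp_rot": TCP orientation; "ft_force": force on the tool from outside, world axes, zero at the start; "moment": the same for the moment, N m; "opening": opening from 0.0 (shut) to 1.0 (fully open); "grip_force": force on a finger pad.
Only numpy, scipy, OpenCV 4.12 (cv2) and the standard library are available. Lean on these libraries where they do the work, as an engineer would, in place of code of your own. Each camera call takes 0.05 s, during which the arm holds its last target. There are 200 camera calls.

## Task

Before the painted panel is laid on its three sprung supports, check their springs: with the fingertips press each cork pad well down and let it come up again, one after another from the robot's left end of the row to its right. Then push the red tag of the softest one down flat to mark its spring for replacing, and leave the other two tags up. Only touch and press: do not lift or shift the supports, and leave the things around them where they are.

Things in the scene. Friction and masses are not known exactly. Their poses are not given: they have to be found in the camera images.
- bed: The panel bed: an open pine tray 316 mm (its x) by 446 mm (its y), heavy and fixed, rim 36 mm high and 18 mm thick, white floor 12 mm above the table. Origin: centre of its underside. Its y axis runs along the row of supports, towards the robot's left.
- seat_left (a point): Seat on the bed's floor of the support at the left (+y) end of the row: one of the three supports stands here, its origin within 10 mm of this point. The end seats lie 150 mm to either side of the middle one and 50 mm nearer the robot.
- seat_middle (a point): Seat on the bed's floor of the support at the middle of the row: one of the three supports stands here, its origin within 10 mm of this point. The end seats lie 150 mm to either side of the middle one and 50 mm nearer the robot.
- seat_right (a point): Seat on the bed's floor of the support at the right (-y) end of the row: one of the three supports stands here, its origin within 10 mm of this point. The end seats lie 150 mm to either side of the middle one and 50 mm nearer the robot.
- support_k: One of three look-alike sprung supports (seats are swapped between runs; springs differ). Loose 0.7 kg dark steel base: disc 76 mm across, 10 mm thick, with a tongue 44 mm wide, 10 mm thick out to x = +105 mm. Origin: centre of the disc's underside, on the bed's floor, straight below the pad; x along the tongue to the tag, away from the robot within 25 degrees; z up. 60 mm tall.
- pad_k (a joint): How far the round cork-faced pad of support_k is pressed down: 0 = top of its travel, 0.012 m (12 mm) = bottom stop. At rest its spring carries it less than 1.5 mm below the top (the softer, the lower); let go, it springs back there. Force grows evenly with depth: sound springs need about 4.5 to 7 N at 6 mm, the softest about 2 N.
- pad_k_top (a point): Centre of the flat top of the pad of support_k: cork disc 49 mm across, 60 mm above the support's underside at rest, on a visible coil spring. Moves down with the pad.
- tag_k (a joint): Fold angle of the red tag of support_k: 0 = raised, sloping up and outward (+x of the support) at 40 degrees above level; 0.698 rad = pushed down flat over the tongue, its stop. Starts between 0 and 0.12. Stiff hinge: about 0.5 N moves it, and it stays where left.
- tag_k_edge (a point): Middle of the free edge of the red tag of support_k: metal flap 40 mm wide, 46 long, 3 thick, hinged at x = +58 mm, 16 mm above the support's underside, axis along its y. Raised, this edge is near x = +93 mm, 46 mm up; flat, x = +104 mm, upper face 17.5 mm up. Pressed straight down on its upper face (x = +70 to +90 mm) it folds; pushed only on the very edge it may bind.
- support_m: One of three look-alike sprung supports (seats are swapped between runs; springs differ). Loose 0.7 kg dark steel base: disc 76 mm across, 10 mm thick, with a tongue 44 mm wide, 10 mm thick out to x = +105 mm. Origin: centre of the disc's underside, on the bed's floor, straight below the pad; x along the tongue to the tag, away from the robot within 25 degrees; z up. 60 mm tall.
- pad_m (a joint): How far the round cork-faced pad of support_m is pressed down: 0 = top of its travel, 0.012 m (12 mm) = bottom stop. At rest its spring carries it less than 1.5 mm below the top (the softer, the lower); let go, it springs back there. Force grows evenly with depth: sound springs need about 4.5 to 7 N at 6 mm, the softest about 2 N.
- pad_m_top (a point): Centre of the flat top of the pad of support_m: cork disc 49 mm across, 60 mm above the support's underside at rest, on a visible coil spring. Moves down with the pad.
- tag_m (a joint): Fold angle of the red tag of support_m: 0 = raised, sloping up and outward (+x of the support) at 40 degrees above level; 0.698 rad = pushed down flat over the tongue, its stop. Starts between 0 and 0.12. Stiff hinge: about 0.5 N moves it, and it stays where left.
- tag_m_edge (a point): Middle of the free edge of the red tag of support_m: metal flap 40 mm wide, 46 long, 3 thick, hinged at x = +58 mm, 16 mm above the support's underside, axis along its y. Raised, this edge is near x = +93 mm, 46 mm up; flat, x = +104 mm, upper face 17.5 mm up. Pressed straight down on its upper face (x = +70 to +90 mm) it folds; pushed only on the very edge it may bind.
- support_t: One of three look-alike sprung supports (seats are swapped between runs; springs differ). Loose 0.7 kg dark steel base: disc 76 mm across, 10 mm thick, with a tongue 44 mm wide, 10 mm thick out to x = +105 mm. Origin: centre of the disc's underside, on the bed's floor, straight below the pad; x along the tongue to the tag, away from the robot within 25 degrees; z up. 60 mm tall.
- pad_t (a joint): How far the round cork-faced pad of support_t is pressed down: 0 = top of its travel, 0.012 m (12 mm) = bottom stop. At rest its spring carries it less than 1.5 mm below the top (the softer, the lower); let go, it springs back there. Force grows evenly with depth: sound springs need about 4.5 to 7 N at 6 mm, the softest about 2 N.
- pad_t_top (a point): Centre of the flat top of the pad of support_t: cork disc 49 mm across, 60 mm above the support's underside at rest, on a visible coil spring. Moves down with the pad.
- tag_t (a joint): Fold angle of the red tag of support_t: 0 = raised, sloping up and outward (+x of the support) at 40 degrees above level; 0.698 rad = pushed down flat over the tongue, its stop. Starts between 0 and 0.12. Stiff hinge: about 0.5 N moves it, and it stays where left.
- tag_t_edge (a point): Middle of the free edge of the red tag of support_t: metal flap 40 mm wide, 46 long, 3 thick, hinged at x = +58 mm, 16 mm above the support's underside, axis along its y. Raised, this edge is near x = +93 mm, 46 mm up; flat, x = +104 mm, upper face 17.5 mm up. Pressed straight down on its upper face (x = +70 to +90 mm) it folds; pushed only on the very edge it may bind.
- twine: Spool of brown twine, upright, 43 mm across, 50 mm tall, loose in the bed on the robot's side of the middle support. Origin: centre of its underside.
- tub: White tub with red band and green lid, 82 mm across, 82 mm tall, beyond the right (-y) end of the bed. Origin: centre of its underside.
- clip: Dark steel corner clip lying on the table beyond the bed's far side: bar 100 mm (its x) by 28 mm by 6 mm with a 45 mm upright leg at its -x end and two round magnets. Origin: centre of the bar's underside.
- brush: Paint brush lying on the table past the left (+y) end of the bed, along its own x, handle to -x. Origin: on the table under it.

How it is judged:
By the outcome, as a careful person would: the job done as asked, in the order asked, and still so for the second after the job is handed in, with the robot touching nothing.
It also fails if it takes over 54 s, if anything falls off the work surface, if the arm or the gripper's body presses on something with over 40 N, if the wrist force passes 120 N, or if a joint passes its speed limit or range.

## Working session

There is one attempt and no reset: what is moved stays moved. The work goes in short steps, Python scripts to look and compute and a tool call to move; the robot and the scene stay as the last step left them, time stands still between calls to the robot, and variables do not carry over. Pictures are saved under pics/ and viewed, at most 10 in all, crops included, and the job is handed in when it is done.

Besides the shell and the picture viewer there is one more tool, called after "Emit:" by a JSON object that holds its "method" and its "body", one argument or row to a line. step_arm: Moves the arm, as the interface text tells. Its arguments: {"type":"object","properties":{"plan":{"type":"array"}},"required":["plan"]}

```bash
mkdir -p pics
python3 - <<'E'
from cell import env
import cv2,numpy as np
s=env.state();print(s['t'],s['eef_pos'],s['tcp_rot'],s['ft_force'],s['opening'])
a=env.read_camera("top");b=env.read_camera("scene")
cv2.imwrite("pics/top.png",a);cv2.imwrite("pics/scene.png",b)
for n in("top","scene"):
    c=env.get_calibration(n);print(n,c['K'].tolist() if hasattr(c['K'],'tolist') else c['K'],np.round(c['extrinsics'],3).tolist(),[k for k in c])
E
```

```text
0.0 [ 204.73581869 -590.26113004  214.07635114] [-3.14051991e+00 -1.12597871e-04  3.33812240e-01] [ 0.06710578  0.83031941 -0.06173075] 1.0030157194237237
top [[494.29453279013075, 0.0, 285.18084260981607], [0.0, 494.29453279013075, 208.1231799127104], [0.0, 0.0, 1.0]] [[0.019, -1.0, -0.001, 34.78], [0.976, 0.018, 0.216, -641.016], [-0.216, -0.005, 0.976, -1024.088], [0.0, 0.0, 0.0, 1.0]] ['K', 'extrinsics']
scene [[469.58009834396694, 0.0, 282.12045943184677], [0.0, 469.58009834396694, 208.8753361612332], [0.0, 0.0, 1.0]] [[0.177, 0.984, 0.006, -127.619], [-0.772, 0.135, 0.621, 442.589], [0.611, -0.114, 0.784, -1722.82], [0.0, 0.0, 0.0, 1.0]] ['K', 'extrinsics']
```

View pics/top.png

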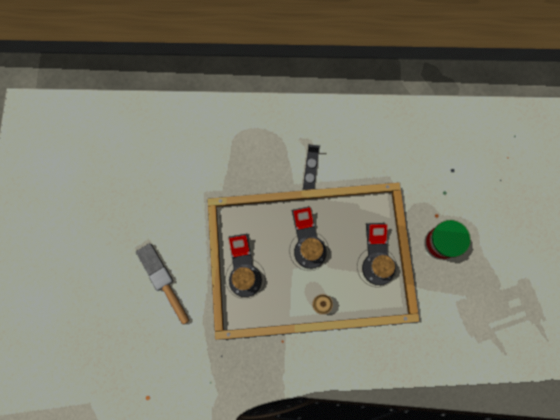

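View pics/scene.png

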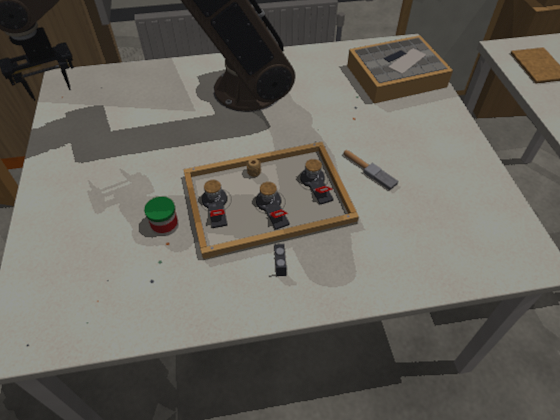

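Top view: cork pads near (243,279), (311,250), (382,267), each with a red tag above it; twine at (322,303). The scene view shows the same layout.

```bash
cat > h.py <<'E'
import cv2,numpy as np
from cell import env
def ray(cal,u,v,z):
    K=np.array(cal['K']);E=np.array(cal['extrinsics'])
    d=np.linalg.inv(K)@[u,v,1];d=E[:3,:3].T@(d*[1,-1,-1]);c=-E[:3,:3].T@E[:3,3]
    return (c+d*(z-c[2])/d[2])
def blobs(m,amin):
    n,l,st,ce=cv2.connectedComponentsWithStats(m.astype(np.uint8))
    return [(*ce[i],st[i,4],*st[i,:4]) for i in range(1,n) if st[i,4]>amin]
def masks(im):
    h=cv2.cvtColor(im,cv2.COLOR_BGR2HSV).astype(int);H,S,V=h[...,0],h[...,1],h[...,2]
    red=((H<5)|(H>174))&(S>170)&(V>70)
    cork=(H>=7)&(H<=20)&(S>90)&(V>60)
    return red,cork
E
python3 - <<'E'
from h import *
for n in("top","scene"):
    im=cv2.imread(f"pics/{n}.png");cal=env.get_calibration(n)
    r,c=masks(im)
    for nm,m,z in(("red",r,40),("cork",c,72)):
        for b in blobs(m,40): print(n,nm,np.round(b,1),np.round(ray(cal,b[0],b[1],z),1))
im=cv2.imread("pics/top.png")[180:340,200:425];cv2.imwrite("pics/c.png",cv2.resize(im,None,fx=3.5,fy=3.5,interpolation=cv2.INTER_CUBIC))
E
```

```text
top red [303.3 218.7 244.  294.  208.   19.   21. ] [623.2   5.5  40. ]
top red [377.5 234.2 253.  369.  224.   18.   20. ] [ 590.7 -161.7   40. ]
top red [239.3 246.2 254.  229.  235.   20.   22. ] [557.8 147.8  40. ]
top cork [2.8910e+02 2.1800e+01 2.4854e+04 0.0000e+00 0.0000e+00 5.6000e+02
 4.9000e+01] [1100.2   45.9   72. ]
top cork [ 314.1  255.5 4981.   208.   183.   211.   156. ] [536.1 -17.8  72. ]
top cork [311.4 248.8 406.  300.  238.   23.   23. ] [550.5 -11.9  72. ]
top cork [383.1 266.  417.  372.  255.   23.   23. ] [ 516.1 -166.4   72. ]
top cork [242.9 278.2 428.  232.  267.   23.   23. ] [484.4 134.4  72. ]
top cork [175.3 303.9 337.  162.  285.   27.   39. ] [427.7 275.6  72. ]
top cork [322.3 304.  303.  313.  295.   20.   19. ] [433.3 -35.9  72. ]
scene red [322.4 189.2  50.  316.  186.   15.    7. ] [557.3 148.6  40. ]
scene red [216.3 212.3  56.  210.  209.   14.    8. ] [ 589.5 -163.2   40. ]
scene red [277.4 213.5  59.  271.  210.   16.    8. ] [622.9   4.3  40. ]
scene red [172.2 223.9  62.  168.  216.    9.   15. ] [ 608.9 -285.8   40. ]
scene cork [ 74.6  
[... 585 characters left out ...]
 [133.5 548.3  72. ]
scene cork [ 538.6   63.7 1047.   512.    48.    48.    34. ] [ 131.7 1052.5   72. ]
scene cork [39. 78. 44. 36. 74.  6. 11.] [ -84.3 -716.4   72. ]
scene cork [33.  86.3 79.  28.  77.  11.  21. ] [ -39.7 -729.9   72. ]
scene cork [  9.8 166.7 728.    0.  130.   25.   70. ] [ 342.3 -740.9   72. ]
scene cork [ 265.5  200.8 3701.   184.   142.   174.   117. ] [598.2 -24.6  72. ]
scene cork [355.7 158.6 122.  344.  150.   24.   18. ] [483.4 265.5  72. ]
scene cork [313.2 164.9 157.  306.  159.   16.   13. ] [487.  135.1  72. ]
scene cork [211.9 186.1 175.  204.  180.   17.   13. ] [ 519. -166.   72.]
scene cork [267.6 188.2 172.  260.  182.   16.   13. ] [553.5 -11.7  72. ]
```

View pics/c.png

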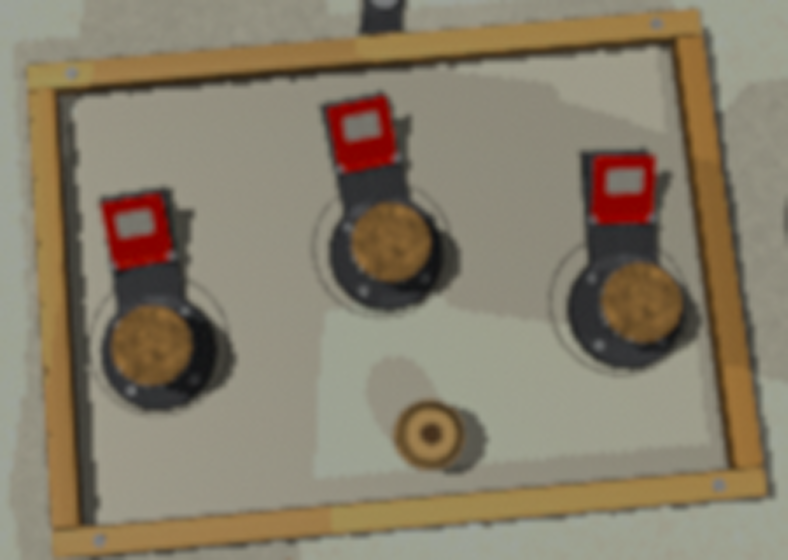

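Emit:
{"method": "step_arm", "body": {
  "plan": [
    [[315,-250,30,0,-1],[315,-250,30,0,-1],[315,-250,30,0,-1],[315,-250,30,0,-1],[315,-250,30,0,-1],[315,-250,30,0,-1],[315,-250,30,0,-1],[315,-250,30,0,-1]]
  ]
}}

```text
t: 0.77
eef_pos: [383.6, -308.1, 189.7]
tcp_rot: [-3.141, 0.0, 0.333]
ft_force: [0.9, 0.0, -0.8]
opening: 0.496
grip_force: 0.0
```

```bash
cat >> h.py <<'E'
from scipy.spatial.transform import Rotation as Ro
def to(x,y,z):
    s=env.state();R=Ro.from_euler('xyz',s['tcp_rot']).as_matrix()
    print('t',round(s['t'],2),'pos',np.round(s['eef_pos'],1),'yaw',round(np.degrees(s['tcp_rot'][2]),1),'F',np.round(s['ft_force'],2),'go',np.round(R.T@(np.array([x,y,z])-s['eef_pos']),1))
E
python3 -c "
from h import *
to(485.5,134.7,100)"
```

```text
t 0.77 pos [ 383.6 -308.1  189.7] yaw 19.1 F [ 0.93  0.01 -0.81] go [ 241.2 -385.    89.7]
```

Emit:
{"method": "step_arm", "body": {
  "plan": [
    [[240,-385,60,0,-1],[240,-385,60,0,-1],[240,-385,60,0,-1],[240,-385,60,0,-1],[240,-385,60,0,-1],[240,-385,60,0,-1],[240,-385,60,0,-1],[240,-385,60,0,-1]]
  ]
}}

```text
t: 1.43
eef_pos: [456.3, 14.3, 145.8]
tcp_rot: [3.141, 0.0, 0.334]
ft_force: [1.6, -1.3, -0.4]
opening: 0.008
grip_force: 0.0
```

```bash
python3 -c "
from h import *
to(485.5,134.7,100)"
```

```text
t 1.43 pos [456.3  14.3 145.8] yaw 19.1 F [ 1.61 -1.34 -0.37] go [  67.  -104.2   45.8]
```

Emit:
{"method": "step_arm", "body": {
  "plan": [
    [[50,-75,30,0,-1],[50,-75,30,0,-1],[50,-75,30,0,-1],[50,-75,30,0,-1],[50,-75,30,0,-1],[50,-75,30,0,-1]]
  ]
}}

```text
t: 1.93
eef_pos: [478.9, 98.5, 116.4]
tcp_rot: [3.141, 0.0, 0.333]
ft_force: [-0.1, 0.1, -0.0]
opening: 0.002
grip_force: 0.0
```

Run:
```python
from h import *
to(485.5,134.7,85)
a=env.read_camera("top");cal=env.get_calibration("wrist");w=env.read_camera("wrist")
cv2.imwrite("pics/w1.png",w)
r,c=masks(w)
for nm,m,z in(("red",r,40),("cork",c,72)):
    for b in blobs(m,150): print(nm,np.round(b,1),np.round(ray(cal,b[0],b[1],z),1))
```

```text
t 1.93 pos [478.9  98.5 116.4] yaw 19.1 F [-0.13  0.05 -0.01] go [ 18.1 -32.1  31.4]
red [ 498.3   47.6 3900.   454.     6.   100.    83. ] [624.4   4.5  40. ]
red [ 241.6   74.  3340.   210.    34.    67.    79. ] [558.  149.5  40. ]
cork [ 147.2  133.6 9788.   111.     0.    76.   277. ] [508.1 186.4  72. ]
cork [  18.7  195.8 2687.     0.   124.    47.   126. ] [448.5 248.8  72. ]
cork [ 494.   177.1 5360.   452.   137.    85.    81. ] [549.6 -10.3  72. ]
cork [ 222.1  202.3 4981.   182.   163.    82.    79. ] [483.8 134.7  72. ]
cork [271.9 294.  307.  270.  261.    5.   67. ] [437.4  87.9  72. ]
cork [283.9 294.6 387.  281.  261.    7.   67. ] [439.6  80.6  72. ]
cork [ 135.8  320.8 1181.   104.   292.    59.    46. ] [391.5 164.   72. ]
cork [ 430.8  328.1 2270.   396.   292.    73.    55. ] [448.1 -16.3  72. ]
cork [330.1 342.6 417.  272.  340.  124.    7. ] [417.2  41.1  72. ]
```

View pics/w1.png

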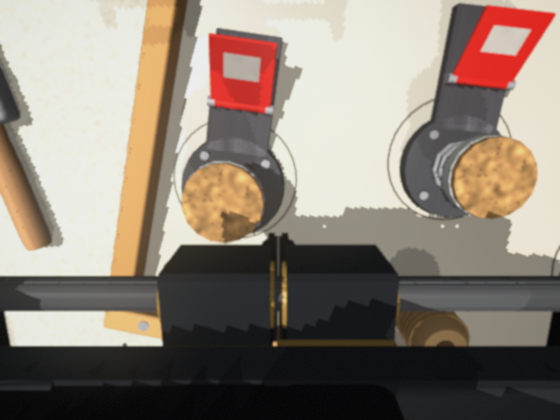

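The wrist view shows the shut fingers, the left pad at (222,202) and the middle pad at (494,177); the positions agree to about 2 mm.

Emit:
{"method": "step_arm", "body": {
  "plan": [
    [[17,-32,34,0,-1],[17,-32,34,0,-1],[17,-32,34,0,-1],[17,-32,34,0,-1],[17,-32,34,0,-1],[17,-32,34,0,-1]]
  ]
}}

```text
t: 2.53
eef_pos: [484.9, 134.5, 82.9]
tcp_rot: [3.141, -0.001, 0.333]
ft_force: [-0.1, -0.7, 0.7]
opening: 0.007
grip_force: 0.0
```

```bash
python3 -c "
from h import *
to(484.5,134.7,66)"
```

```text
t 2.53 pos [484.9 134.5  82.9] yaw 19.1 F [-0.13 -0.66  0.74] go [-0.3 -0.3 16.9]
```

Go to 6 mm depth and settle.

Emit:
{"method": "step_arm", "body": {
  "plan": [
    [[0,0,8,0,-1],[0,0,12,0,-1],[0,0,15,0,-1],[0,0,17,0,-1],[0,0,17,0,-1],[0,0,17,0,-1],[0,0,17,0,-1]]
  ]
}}

```text
t: 3.12
eef_pos: [484.8, 135.0, 65.2]
tcp_rot: [3.141, -0.0, 0.334]
ft_force: [0.8, -4.0, 6.0]
opening: 0.007
grip_force: 2.8
```

Emit:
{"method": "step_arm", "body": {
  "plan": [
    [[0,0,1.5,0,-1],[0,0,3,0,-1],[0,0,3,0,-1],[0,0,3,0,-1],[0,0,3,0,-1]]
  ]
}}

```text
t: 3.53
eef_pos: [484.8, 135.0, 62.4]
tcp_rot: [3.141, -0.0, 0.334]
ft_force: [-0.3, -3.0, 8.2]
opening: 0.003
grip_force: 4.0
```

Emit:
{"method": "step_arm", "body": {
  "plan": [
    [[0,0,-5,0,-1],[0,0,-12,0,-1],[0,0,-25,0,-1],[0,0,-40,0,-1],[0,0,-40,0,-1],[0,0,-40,0,-1]]
  ]
}}

```text
t: 4.03
eef_pos: [484.7, 135.4, 102.4]
tcp_rot: [3.141, -0.001, 0.334]
ft_force: [-1.0, 0.3, -0.5]
opening: 0.005
grip_force: 0.0
```

```bash
python3 -c "
from h import *
to(551,-11.2,102)"
```

```text
t 4.03 pos [484.7 135.4 102.4] yaw 19.1 F [-1.03  0.26 -0.54] go [ 14.6 160.3   0.5]
```

Emit:
{"method": "step_arm", "body": {
  "plan": [
    [[15,160,0,0,-1],[15,160,0,0,-1],[15,160,0,0,-1],[15,160,0,0,-1],[15,160,0,0,-1],[15,160,18,0,-1],[15,160,18,0,-1],[15,160,18,0,-1]]
  ]
}}

```text
t: 4.7
eef_pos: [550.3, -10.7, 83.0]
tcp_rot: [-3.14, 0.003, 0.334]
ft_force: [0.4, 0.1, -0.2]
opening: 0.005
grip_force: 0.0
```

```bash
python3 -c "
from h import *
to(551,-11.2,65)"
```

```text
t 4.7 pos [550.3 -10.7  83. ] yaw 19.1 F [ 0.45  0.07 -0.25] go [ 0.6  0.8 18. ]
```

Emit:
{"method": "step_arm", "body": {
  "plan": [
    [[0,0,8,0,-1],[0,0,12,0,-1],[0,0,15,0,-1],[0,0,17.5,0,-1],[0,0,17.5,0,-1],[0,0,17.5,0,-1],[0,0,17.5,0,-1]]
  ]
}}

```text
t: 5.28
eef_pos: [551.3, -10.9, 66.8]
tcp_rot: [3.141, -0.0, 0.334]
ft_force: [-1.0, 0.0, 1.9]
opening: 0.005
grip_force: 0.8
```

Emit:
{"method": "step_arm", "body": {
  "plan": [
    [[0,0,1.5,0,-1],[0,0,3,0,-1],[0,0,3,0,-1],[0,0,3,0,-1],[0,0,3,0,-1]]
  ]
}}

```text
t: 5.7
eef_pos: [551.3, -11.0, 63.7]
tcp_rot: [3.141, -0.0, 0.334]
ft_force: [-0.3, 1.3, 3.3]
opening: 0.005
grip_force: 1.3
```

Emit:
{"method": "step_arm", "body": {
  "plan": [
    [[0,0,-5,0,-1],[0,0,-12,0,-1],[0,0,-25,0,-1],[0,0,-40,0,-1],[0,0,-40,0,-1],[0,0,-40,0,-1]]
  ]
}}

```text
t: 6.2
eef_pos: [551.5, -11.1, 104.4]
tcp_rot: [3.141, -0.001, 0.334]
ft_force: [-0.8, 0.3, -0.5]
opening: 0.001
grip_force: 0.0
```

```bash
python3 -c "
from h import *
to(517.3,-166.2,102)"
```

```text
t 6.2 pos [551.5 -11.1 104.4] yaw 19.1 F [-0.82  0.35 -0.51] go [-83.1 135.3   2.4]
```

Emit:
{"method": "step_arm", "body": {
  "plan": [
    [[-83,135,0,0,-1],[-83,135,0,0,-1],[-83,135,0,0,-1],[-83,135,0,0,-1],[-83,135,0,0,-1],[-83,135,20,0,-1],[-83,135,20,0,-1],[-83,135,20,0,-1]]
  ]
}}

```text
t: 6.87
eef_pos: [516.4, -165.2, 82.7]
tcp_rot: [-3.14, 0.002, 0.334]
ft_force: [-0.6, 0.7, 0.6]
opening: 0.005
grip_force: 0.0
```

```bash
python3 -c "
from h import *
to(517.3,-166.2,65)"
```

```text
t 6.87 pos [ 516.4 -165.2   82.7] yaw 19.1 F [-0.6   0.72  0.62] go [ 0.6  1.3 17.7]
```

Emit:
{"method": "step_arm", "body": {
  "plan": [
    [[0,0,8,0,-1],[0,0,12,0,-1],[0,0,15,0,-1],[0,0,17.5,0,-1],[0,0,17.5,0,-1],[0,0,17.5,0,-1],[0,0,17.5,0,-1]]
  ]
}}

```text
t: 7.45
eef_pos: [517.2, -165.3, 66.5]
tcp_rot: [3.141, -0.0, 0.334]
ft_force: [0.1, 3.5, 6.0]
opening: 0.002
grip_force: 3.1
```

Emit:
{"method": "step_arm", "body": {
  "plan": [
    [[0,0,1.5,0,-1],[0,0,3,0,-1],[0,0,3,0,-1],[0,0,3,0,-1],[0,0,3,0,-1]]
  ]
}}

```text
t: 7.87
eef_pos: [517.3, -165.3, 63.8]
tcp_rot: [3.141, -0.001, 0.334]
ft_force: [-1.1, 3.0, 8.9]
opening: 0.006
grip_force: 4.7
```

Emit:
{"method": "step_arm", "body": {
  "plan": [
    [[0,0,-5,0,-1],[0,0,-12,0,-1],[0,0,-25,0,-1],[0,0,-40,0,-1],[0,0,-40,0,-1],[0,0,-40,0,-1]]
  ]
}}

```text
t: 8.37
eef_pos: [517.3, -165.7, 103.6]
tcp_rot: [3.14, -0.001, 0.334]
ft_force: [-0.8, -0.4, -0.7]
opening: 0.004
grip_force: 0.0
```

Run:
```python
from h import *
to(0,0,0)
cal=env.get_calibration("top");a=env.read_camera("top")
r,c=masks(a)
for nm,m,z in(("red",r,40),("cork",c,72)):
    for b in blobs(m,200):
        if b[2]<600: print(nm,np.round(b,1),np.round(ray(cal,b[0],b[1],z),1))
```

```text
t 8.37 pos [ 517.3 -165.7  103.6] yaw 19.1 F [-0.77 -0.35 -0.66] go [-434.4 -326.3  102.8]
red [303.1 218.6 246.  293.  208.   20.   21. ] [623.3   5.8  40. ]
red [239.2 246.2 250.  229.  235.   20.   22. ] [557.8 148.2  40. ]
cork [311.5 248.8 419.  300.  238.   24.   23. ] [550.4 -12.   72. ]
cork [243.  278.2 432.  232.  267.   23.   23. ] [484.5 134.2  72. ]
cork [175.3 304.1 341.  162.  285.   27.   39. ] [427.2 275.7  72. ]
cork [322.3 303.9 298.  313.  295.   20.   19. ] [433.4 -35.9  72. ]
```

Middle is the soft one (about 2.4 N at 6 mm, against about 5 and 6.5), and nothing has shifted. Now to its tag.

```bash
python3 -c "
from h import *
to(626,7,70)"
```

```text
t 8.42 pos [ 516.9 -165.6  103. ] yaw 19.1 F [-0.03 -0.29 -0.19] go [ 159.6 -127.4   33. ]
```

Emit:
{"method": "step_arm", "body": {
  "plan": [
    [[160,-127,0,6,-1],[160,-127,0,6,-1],[160,-127,0,6,-1],[160,-127,0,6,-1],[160,-127,0,6,-1],[160,-127,30,6,-1],[160,-127,30,6,-1],[160,-127,30,6,-1]]
  ]
}}

```text
t: 9.08
eef_pos: [625.1, 6.9, 71.2]
tcp_rot: [-3.14, 0.005, 0.23]
ft_force: [0.1, -0.4, 0.8]
opening: 0.009
grip_force: 0.0
```

Run:
```python
from h import *
to(626,7,30)
cv2.imwrite("pics/s2.png",cv2.resize(env.read_camera("scene")[130:270,180:370],None,fx=4,fy=4))
```

```text
t 9.08 pos [625.1   6.9  71.2] yaw 13.2 F [ 0.08 -0.38  0.75] go [ 1.1  0.1 41.2]
```

View pics/s2.png

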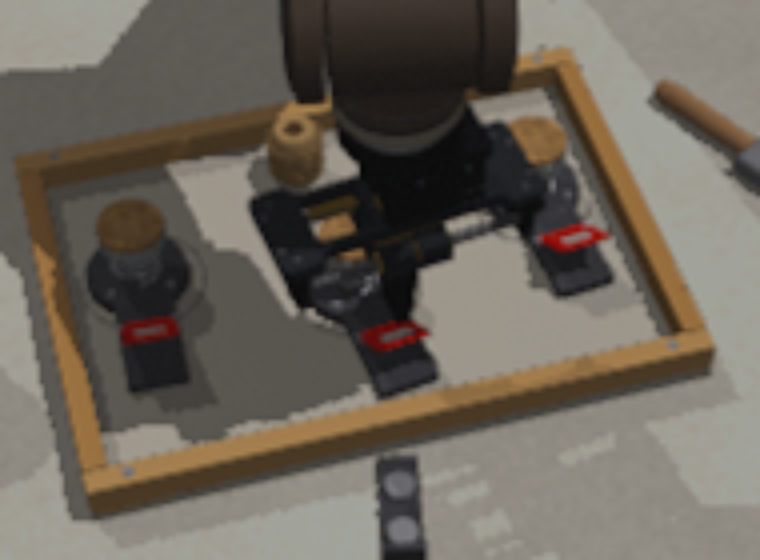

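The shut fingers are just above the middle tag (392,335); all three tags are up. Press down.

Emit:
{"method": "step_arm", "body": {
  "plan": [
    [[1,0,10,0,-1],[1,0,17,0,-1],[1,0,24,0,-1],[1,0,31,0,-1],[1,0,36,0,-1],[1,0,39,0,-1],[1,0,39,0,-1],[1,0,39,0,-1]]
  ]
}}

```text
t: 9.8
eef_pos: [627.5, 6.9, 34.0]
tcp_rot: [3.142, 0.0, 0.229]
ft_force: [0.4, 0.2, -0.4]
opening: 0.003
grip_force: 0.0
```

Emit:
{"method": "step_arm", "body": {
  "plan": [
    [[0,0,1,0,-1],[0,0,2,0,-1],[0,0,2,0,-1],[0,0,2,0,-1]]
  ]
}}

```text
t: 10.13
eef_pos: [627.6, 7.0, 32.3]
tcp_rot: [3.141, -0.0, 0.229]
ft_force: [-0.9, -0.1, 0.1]
opening: 0.003
grip_force: 0.0
```

Emit:
{"method": "step_arm", "body": {
  "plan": [
    [[0,0,1,0,-1],[0,0,2,0,-1],[0,0,3,0,-1],[0,0,3,0,-1],[0,0,3,0,-1]]
  ]
}}

```text
t: 10.55
eef_pos: [627.7, 6.9, 29.7]
tcp_rot: [3.141, -0.0, 0.229]
ft_force: [-1.1, -0.3, 7.3]
opening: 0.007
grip_force: 3.5
```

Emit:
{"method": "step_arm", "body": {
  "plan": [
    [[0,0,0.7,0,-1],[0,0,0.7,0,-1],[0,0,0.7,0,-1]]
  ]
}}

```text
t: 10.8
eef_pos: [627.7, 6.9, 29.6]
tcp_rot: [3.141, -0.001, 0.229]
ft_force: [-3.8, 0.4, 13.6]
opening: 0.005
grip_force: 6.5
```

Emit:
{"method": "step_arm", "body": {
  "plan": [
    [[0,0,-10,0,-1],[0,0,-35,0,-1],[0,0,-70,0,-1],[0,0,-100,0,-1],[-60,60,-130,0,-1],[-80,100,-150,0,-1],[-100,140,-150,0,-1],[-120,180,-150,0,-1]]
  ]
}}

```text
t: 11.47
eef_pos: [566.9, -141.5, 173.6]
tcp_rot: [3.14, -0.002, 0.23]
ft_force: [1.3, 0.4, -0.9]
opening: 0.007
grip_force: 0.0
```

Emit:
{"method": "step_arm", "body": {
  "plan": [
    [[-40,40,0,0,-1],[-60,80,0,0,-1],[-80,120,0,0,-1],[-90,160,0,0,-1],[-90,200,0,0,-1],[-90,200,0,0,-1],[-90,200,0,0,-1]]
  ]
}}

```text
t: 12.05
eef_pos: [524.9, -359.5, 171.5]
tcp_rot: [3.141, -0.0, 0.225]
ft_force: [0.7, 0.6, 0.1]
opening: 0.005
grip_force: 0.0
```

Run:
```python
from h import *
to(0,0,0)
cal=env.get_calibration("top");a=env.read_camera("top");s=env.read_camera("scene")
r,c=masks(a)
for nm,m,z in(("red",r,40),("cork",c,72)):
    for b in blobs(m,200):
        if b[2]<600: print(nm,np.round(b,1),np.round(ray(cal,b[0],b[1],z),1))
cv2.imwrite("pics/s3.png",cv2.resize(s[130:270,180:370],None,fx=4,fy=4))
```

```text
t 12.05 pos [ 524.9 -359.5  171.5] yaw 12.9 F [0.7  0.63 0.12] go [-431.3 -468.   170.8]
red [303.  218.7 247.  293.  207.   20.   22. ] [623.1   6.1  40. ]
red [377.4 234.2 253.  369.  224.   18.   20. ] [ 590.7 -161.7   40. ]
red [239.4 246.2 251.  229.  235.   20.   22. ] [557.6 147.8  40. ]
cork [311.5 248.9 418.  300.  238.   24.   23. ] [550.4 -12.   72. ]
cork [382.9 265.8 415.  372.  255.   23.   23. ] [ 516.6 -166.1   72. ]
cork [243.  278.2 430.  232.  267.   23.   23. ] [484.3 134.1  72. ]
cork [175.3 304.  344.  162.  285.   27.   39. ] [427.4 275.7  72. ]
cork [322.3 304.  302.  313.  295.   20.   19. ] [433.3 -35.9  72. ]
```

View pics/s3.png

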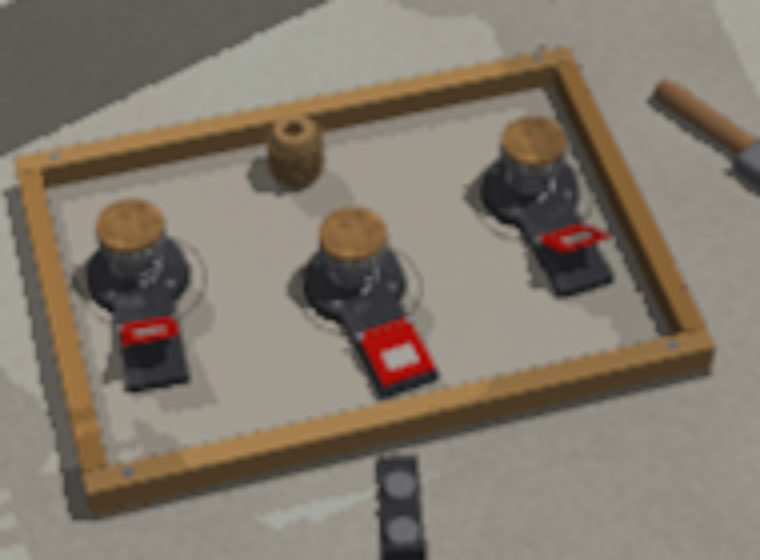

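The middle tag at (398,355) is flat. The other two are up, and nothing has shifted.

```bash
python3 -c "
from cell import env
print(env.job_done())"
```

```text
the job is handed in; nothing more can be done
None
```

Job handed in: I pressed all three pads left to right, to roughly 8–10 mm each; the middle spring was the softest (about 2.4 N at 6 mm), so its tag is now flat and the other two are still up, with no shift seen in the supports, twine or brush and the tub and clip not measured.

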